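# Swap the date stamp and the tape roll back into their own docks

### The job

On the packing bench the red date stamp and the pale tape roll have been put away in each other's docks: the stamp stands in the yellow-edged dock's round pocket and the roll lies over the red-edged dock's oblong pocket. Swap them, so that the tape roll lies flat, fully down in the round pocket, and the stamp stands upright, fully down in the oblong pocket. Keep the stamp upright all the time, and leave the other things on the bench, the shut foam box included, as they are.

Things in the scene. Friction and masses are not known exactly. Their poses are not given: they have to be found in the camera images.
- stamp: self-inking date stamp, black frame with a red cap, standing upright, 40 (x) x 71 (y) x 78 (z) mm, 0.11 kg. Origin: centre of its underside; z up. Foot 40 (x) x 58 (y) mm. The cap does not move; its top part, 56 to 78 mm above the underside, is 40 (x) x 62 (y) mm and is the place to grip, across x. Lower side parts of the cap, 35 to 59 mm up, make it 71 mm long in y.
- tape: roll of pale parcel tape lying flat, outer diameter 92 mm, height 48 mm, open hole of about 68 mm, so the wall is about 12 mm thick, 0.16 kg. Origin: centre of its underside; z up, along the roll's axis. Grip it from above across the wall, one finger in the hole.
- tape_dock: tape roll's dock, screwed to the bench: grey plate 120 x 120 x 14 mm with yellow stripes along its edges and a round yellow-floored pocket in the middle, 100 mm in diameter and 10 mm deep. Origin: centre of the plate's underside; z up.
- tape_dock_floor (a point): centre of the round pocket's floor, 4 mm above the bench, axes as tape_dock
- stamp_dock: stamp's dock, screwed to the bench: grey plate 120 x 120 x 14 mm with red stripes along its edges and an oblong red-floored pocket in the middle, 48 mm along x and 66 mm along y, 10 mm deep. Origin: centre of the plate's underside; z up. At the start the tape roll lies over the pocket, on four small black rubber pads, 1.5 mm high, on the plate's top.
- stamp_dock_floor (a point): centre of the oblong pocket's floor, 4 mm above the bench, axes as stamp_dock
- foam_box: white foam shipping box with its lid shut, fixed on the bench between the two docks: about 300 mm along x and 330 mm along y over all as it stands, top up to 195 mm high; origin under its middle. Clear it when carrying things across. The bench beside the docks is free for setting a thing down; the white sheet and the crumpled paper that lie on it are only its surface.
- lid_edge (a point): middle of the free edge of the foam box's lid, on the side away from the robot; rises as the lid opens; to be left shut
- marker: black and white marker pen lying on the bench, 17 x 135 x 16 mm, length along y, origin under its middle; to be left alone
- cutter: blue snap-off knife lying on the bench, 22 x 158 x 16 mm, length along y, origin under its middle; to be left alone
- small_parcel: small brown parcel, 55 x 76 x 30 mm, origin under its middle; to be left alone
Things that resemble listed ones, but are neither listed nor needed, are in the scene too. What is shaped like the stamp but blue is not meant.

How it is judged:
By the outcome, as a careful person would: the job done as asked, in the order asked, and still so for the second after the job is handed in, with the robot touching nothing.
It also fails if it takes over 72 s, if anything falls off the work surface, if the arm or the gripper's body presses on something with over 40 N, if the wrist force passes 120 N, or if a joint passes its speed limit or range.

### The arm

A 6-joint arm with a two-finger parallel gripper is mounted at the origin on the work surface; the furniture and walls round the work are solid. World frame = base frame: x ahead of the robot, y to its left, z up, the work surface at z = 0. Lengths are in m, angles in degrees, forces in N, time in s.
With the tool pointing down it reaches from about 0.35 to 0.975 m from the base axis. Payload 17.4 kg.
Tool frame: the origin (TCP) lies between the finger pads; the fingertips stand 19 mm ahead of it and the grasp point (between the pads) is the TCP; z points along the fingers, y is the line along which they close (so a half turn about z gives the same grasp; the last joint's range is limited). The gripper opens to 85 mm and grips with 20 to 120 N. Pads are 22 mm wide; open, the fingers measure 114 mm over their backs; the gripper's body (76 mm by 85 mm) begins 54 mm behind the grasp point. The pads swing forward as they close: fully open they stand 13 mm farther back than shut.
Start: joints at [-66.738, 6.646, 82.598, -0, 90.757, -2.166], TCP at [0.29, -0.61, 0.25] pointing down, gripper open.
Joint ranges: [-162.19, 162.19], [-47.58, 125.68], [4.15, 143.07], [-65.23, 245.23], [0.69, 171.88], [-170.13, 170.13]. Speed limits (degrees/s): [108.29, 108.29, 127.2, 180, 180, 180].

### API

Orientations are given as [roll, pitch, yaw] about the fixed x, y, z axes, in that order (R = Rz(yaw) Ry(pitch) Rx(roll)).
In Python, from rig import manip gives the robot as it stands. The module is installed in compiled form; this text tells all that it offers.
- The arm moves only by the tool move_arm, never from a script. Its argument "increments" is a list of rows, each an object of numbers: "tx", "ty", "tz": the shift along the world's x, y, z in m; "twist": the turn about the world's z in rad; "hand": the closure, from 0 (fully open) to 1 (shut). A call has exactly 5 rows; each row is the pose to reach, as a shift and turn from the pose commanded when the call began; what a row does not reach only later rows make up. A row lasts 1/12 s, in which the tool goes at most 41.7 mm and 7.16 degrees, less where a joint would pass 70% of its speed; a pose out of reach is approached as far as the arm can. A call with a gripper value outside its range is refused whole. The fingers move at their own pace and stop on an object; "grip_force" is the grip in N (left out, the last holds). Time passes only in rows, so rows that repeat a pose let the fingers close, or fill a call up. It gives the time, the measured TCP pose, the force, the opening and the grip force at its end, in the units of the state.
- manip.sense(): the state, without advancing time (a new reading comes with each control period).
- manip.grab_frame(name): name is "scene" or "side" or "wrist"; returns the picture (420x560x3 uint8, red, green, blue); there is no depth.
- manip.calibration(name): a dict with "mtx" (3x3 intrinsics, pixels), "dist_coeffs" ([k1, k2, p1, p2, k3] as OpenCV has them; the pictures are not rectified), "rvec" (rotation vector, rad) and "tvec" (3), from world to camera coordinates, as OpenCV has them. Camera axes: x right, y down, z forward; pixel columns grow to the right and rows downward; lengths in m; the calibration is good to about 2 mm. A picture is of the moment at which its call begins: read the wrist's pose just before it. calibration takes no time and is no camera call; for the wrist camera it gives the pose at the moment of the call.
- manip.job_done(): hands the job in; it is judged then, once.
Trained networks look in the newest picture that a camera, given by its name, has taken for a name from the list of things; names that differ only in an ending like _2 or _b are one class to them, and where a whole thing is asked for, a point or a joint stands for the part that bears it (a point fixed in the world has none). Each returns a list of dicts, best first, with "confidence" (0 to 1); they miss things now and then, are a little off and sometimes report something else, mostly with a low value. They report only what shows in the picture. A call takes as long as a camera call. They do not tell look-alikes from the thing itself.
- manip.recognise(camera, query): "point" ([column, row] in pixels, amid what is visible of it).
The state is a dict: "time": time; "joint_pos": joint angles; "dq": joint speeds; "tau": joint torques, N m; "position": TCP position; "tcp_rot": TCP orientation; "wrist_force": force on the tool from outside, world axes, zero at the start; "ft_torque": the same for the moment, N m; "finger_gap": finger opening in m; "grip_force": force on a finger pad.
Only numpy, scipy, OpenCV 4.12 (cv2) and the standard library are available. Lean on these libraries where they do the work, as an engineer would, in place of code of your own. Each camera call takes 0.05 s, during which the arm holds its last target. There are 200 camera calls.

## Working session

There is one attempt and no reset: what is moved stays moved. The work goes in short steps, Python scripts to look and compute and a tool call to move; the robot and the scene stay as the last step left them, time stands still between calls to the robot, and variables do not carry over. Pictures are saved under pics/ and viewed, at most 10 in all, crops included, and the job is handed in when it is done.

Besides the shell and the picture viewer there is one more tool, called in YAML: its name, and indented under it one key for each argument. move_arm: Moves the arm, as the interface text tells. Its arguments: {"type":"object","properties":{"increments":{"type":"array","items":{"type":"object","properties":{"tx":{"type":"number"},"ty":{"type":"number"},"tz":{"type":"number"},"twist":{"type":"number"},"hand":{"type":"number"}}}},"grip_force":{"type":"number"}},"required":["increments"]}

```bash
mkdir -p pics
cat > h.py <<'E'
import numpy as np, cv2
from rig import manip
def ray(cam,px,z,c=None):
    c=c or manip.calibration(cam)
    K=np.array(c["mtx"],float);D=np.array(c["dist_coeffs"],float)
    R=cv2.Rodrigues(np.array(c["rvec"],float))[0];t=np.array(c["tvec"],float).ravel()
    p=cv2.undistortPoints(np.array([[px]],float),K,D)[0,0]
    d=R.T@np.array([p[0],p[1],1]);o=-R.T@t
    return o+d*(z-o[2])/d[2]
def proj(cam,P,c=None):
    c=c or manip.calibration(cam)
    return cv2.projectPoints(np.array(P,float).reshape(-1,3),np.array(c["rvec"],float),np.array(c["tvec"],float),np.array(c["mtx"],float),np.array(c["dist_coeffs"],float))[0][:,0]
def snap(cam,name):
    f=manip.grab_frame(cam);cv2.imwrite(f"pics/{name}.png",cv2.cvtColor(f,cv2.COLOR_RGB2BGR));return f
E
python3 - <<'E'
from h import *
s=manip.sense();print({k:np.round(v,3) for k,v in s.items()})
for c in("scene","side"):
    snap(c,c+"0")
    k=manip.calibration(c);R=cv2.Rodrigues(np.array(k["rvec"],float))[0];print(c,(-R.T@np.array(k["tvec"]).ravel()).round(3))
    for q,z in(("stamp",.04),("tape",.04),("tape_dock",.014),("stamp_dock",.014),("foam_box",.1)):
        for r in manip.recognise(c,q)[:3]: print(c,q,round(r["confidence"],2),np.round(r["point"]),ray(c,r["point"],z).round(3))
a=np.hstack([cv2.imread("pics/scene0.png"),cv2.imread("pics/side0.png")])
E
```

```text
{'time': np.float64(0.0), 'joint_pos': array([-6.6735e+01,  6.6740e+00,  8.2637e+01,  1.0000e-03,  9.0756e+01,
       -2.1660e+00]), 'dq': array([ 0.065, -0.001,  0.006, -0.081, -0.072,  0.067]), 'tau': array([ 0.0000e+00, -7.3199e+01, -6.3248e+01, -0.0000e+00,  6.0000e-03,
       -0.0000e+00]), 'position': array([ 0.29 , -0.609,  0.25 ]), 'tcp_rot': array([-1.79933e+02, -4.00000e-03,  2.54310e+01]), 'wrist_force': array([0.288, 0.121, 0.321]), 'ft_torque': array([ 0.03 ,  0.014, -0.015]), 'grip_force': np.float64(0.0), 'finger_gap': np.float64(0.086)}
scene [1.02  0.405 1.098]
scene stamp 0.94 [203. 183.] [ 0.488 -0.274  0.04 ]
scene stamp 0.67 [245. 131.] [ 0.241 -0.313  0.04 ]
scene tape 0.77 [379. 278.] [0.444 0.316 0.04 ]
scene tape_dock 0.7 [209. 196.] [ 0.503 -0.243  0.014]
scene stamp_dock 0.85 [379. 295.] [0.473 0.337 0.014]
scene stamp_dock 0.18 [155. 192.] [ 0.593 -0.387  0.014]
scene foam_box 0.94 [288. 221.] [0.476 0.038 0.1  ]
scene foam_box 0.65 [203. 182.] [ 0.517 -0.239  0.1  ]
side [0.962 0.293 1.226]
side stamp 0.85 [233. 134.] [ 0.246 -0.321  0.04 ]
side stamp 0.57 [203. 189.] [ 0.488 -0.285  0.04 ]
side tape_dock 0.64 [210. 205.] [ 0.519 -0.241  0.014]
side stamp_dock 0.88 [372. 277.] [0.476 0.331 0.014]
side foam_box 0.62 [292. 218.] [0.462 0.038 0.1  ]
```

View pics/scene0.png

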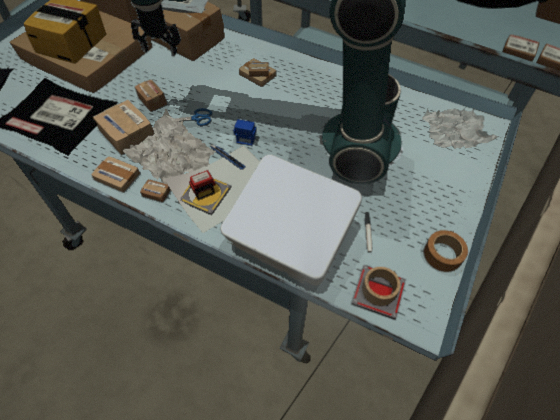

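View pics/side0.png

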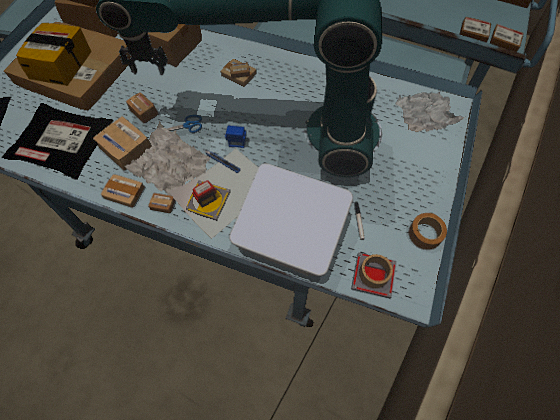

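Scene: the red stamp is in the yellow dock at about (203,183), the pale tape is on the red dock at (379,285), and a brown roll at (445,250) and a blue stamp at (245,131) are decoys. I'll move in closer to look with the wrist camera.

move_arm:
  increments:
    - {"tx":0.02,"ty":0.03,"tz":0.01,"hand":0}
    - {"tx":0.04,"ty":0.06,"tz":0.02,"hand":0}
    - {"tx":0.06,"ty":0.09,"tz":0.03,"hand":0}
    - {"tx":0.08,"ty":0.12,"tz":0.04,"hand":0}
    - {"tx":0.1,"ty":0.15,"tz":0.05,"hand":0}

```text
invalid input at $.increments[0]: expected keys tx, ty, tz, twist, hand
```

move_arm:
  increments:
    - {"tx":0.02,"ty":0.03,"hand":0}
    - {"tx":0.04,"ty":0.06,"hand":0}
    - {"tx":0.06,"ty":0.09,"hand":0}
    - {"tx":0.08,"ty":0.12,"hand":0}
    - {"tx":0.08,"ty":0.14,"hand":0}

```text
invalid input at $.increments[0]: expected keys tx, ty, tz, twist, hand
```

Run:
```python
from h import *
s=manip.sense();print(s["time"],s["position"],s["tcp_rot"])
c=manip.calibration("wrist");snap("wrist","w0")
R=cv2.Rodrigues(np.array(c["rvec"],float))[0];print((-R.T@np.array(c["tvec"]).ravel()).round(3),R.round(2))
for q,z in(("stamp",.078),("tape_dock",.014)):
    for r in manip.recognise("wrist",q)[:3]: print(q,round(r["confidence"],2),np.round(r["point"]),ray("wrist",r["point"],z,c).round(3))
print(proj("wrist",[[.5,-.28,.0]],c))
```

```text
0.6 [ 0.2898166  -0.60961379  0.25031612] [-1.79999645e+02  6.84463575e-06  2.54267841e+01]
[ 0.361 -0.576  0.375] [[ 0.43 -0.9  -0.  ]
 [-0.86 -0.41  0.31]
 [-0.28 -0.13 -0.95]]
stamp 0.75 [ 0. 88.] [ 0.269 -0.387  0.078]
[[   6.00766647 -256.46643588]]
```

View pics/w0.png

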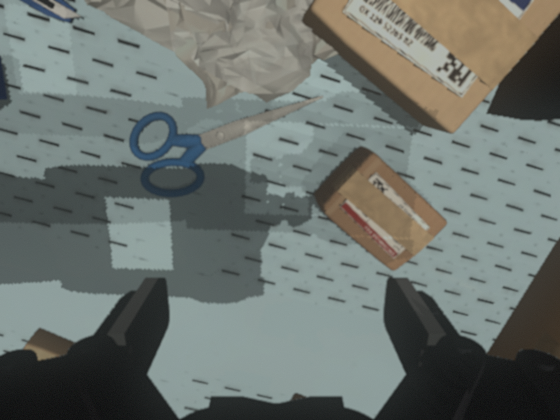

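The wrist view shows only scissors and parcels, because both moves were refused (every row needs all its keys). Repeating them.

move_arm:
  increments:
    - {"tx":0.02,"ty":0.03,"tz":0.01,"twist":0,"hand":0}
    - {"tx":0.04,"ty":0.06,"tz":0.02,"twist":0,"hand":0}
    - {"tx":0.06,"ty":0.09,"tz":0.03,"twist":0,"hand":0}
    - {"tx":0.08,"ty":0.12,"tz":0.04,"twist":0,"hand":0}
    - {"tx":0.1,"ty":0.15,"tz":0.05,"twist":0,"hand":0}

```text
time: 1.17
position: [0.3904, -0.4581, 0.3009]
tcp_rot: [180.0, -0.0, 25.4]
wrist_force: [0.8, -0.0, 0.2]
finger_gap: 0.0856
grip_force: 0.0
```

move_arm:
  increments:
    - {"tx":0.02,"ty":0.03,"tz":0,"twist":0,"hand":0}
    - {"tx":0.04,"ty":0.06,"tz":0,"twist":0,"hand":0}
    - {"tx":0.06,"ty":0.09,"tz":0,"twist":0,"hand":0}
    - {"tx":0.08,"ty":0.12,"tz":0,"twist":0,"hand":0}
    - {"tx":0.08,"ty":0.14,"tz":0,"twist":0,"hand":0}

```text
time: 1.58
position: [0.472, -0.317, 0.3001]
tcp_rot: [-180.0, -0.0, 25.5]
wrist_force: [1.0, 0.1, 0.0]
finger_gap: 0.085
grip_force: 0.0
```

Run:
```python
from h import *
s=manip.sense();print(s["time"],s["position"],s["tcp_rot"])
c=manip.calibration("wrist");snap("wrist","w1")
for q,z in(("stamp",.078),("tape_dock",.014)):
    for r in manip.recognise("wrist",q)[:3]: print(q,round(r["confidence"],2),np.round(r["point"]),ray("wrist",r["point"],z,c).round(3))
import pickle;pickle.dump(c,open("c1.pkl","wb"))
```

```text
1.5833 [ 0.47196422 -0.31702354  0.30009372] [-1.79978741e+02 -4.09417159e-02  2.55406007e+01]
stamp 0.63 [244. 123.] [ 0.501 -0.271  0.078]
stamp 0.56 [190. 338.] [ 0.263 -0.311  0.078]
tape_dock 0.87 [238.  97.] [ 0.515 -0.253  0.014]
```

View pics/w1.png

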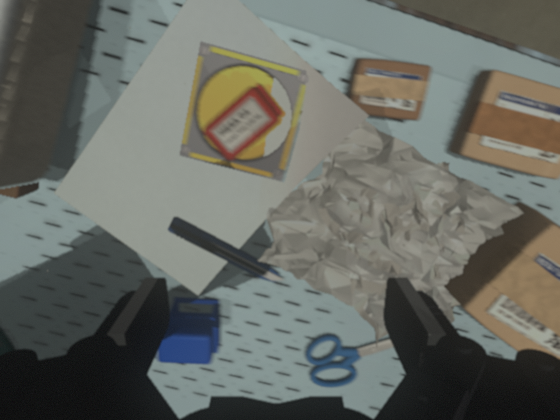

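The wrist view shows the dock's corners near (201,42), (307,68), (284,181) and (180,153), with the stamp cap around (242,122), turned relative to the dock.

Run:
```python
from h import *
import pickle;c=pickle.load(open("c1.pkl","rb"))
P=np.array([ray("wrist",p,.014,c)[:2] for p in[(201,42),(307,68),(284,181),(180,153)]])
print(P.round(4),P.mean(0));
for i in range(4):
    d=P[(i+1)%4]-P[i];print(np.linalg.norm(d).round(4),np.degrees(np.arctan2(d[1],d[0])).round(1))
im=cv2.imread("pics/w1.png");h=cv2.cvtColor(im,cv2.COLOR_BGR2HSV)
m=(((h[...,0]<8)|(h[...,0]>170))&(h[...,1]>120)&(h[...,2]>60)).astype(np.uint8)*255
m[:, :170]=0;m[:,330:]=0;m[200:]=0;m[:40]=0
n,l,st,_=cv2.connectedComponentsWithStats(m);i=1+st[1:,4].argmax()
ys,xs=np.where(l==i);Q=np.array([ray("wrist",(x,y),.082,c)[:2] for x,y in zip(xs,ys)])
print(len(xs),cv2.minAreaRect((Q*1000).astype(np.float32)))
v=cv2.resize(im[30:200,160:330],(600,600),interpolation=cv2.INTER_CUBIC);cv2.imwrite("pics/z1.png",v)
```

```text
[[ 0.5476 -0.1967]
 [ 0.5715 -0.3047]
 [ 0.4535 -0.3355]
 [ 0.4328 -0.2182]] [ 0.50134498 -0.26377073]
0.1106 -77.5
0.122 -165.3
0.1191 100.0
0.1168 10.6
885 ((500.67144775390625, -270.03851318359375), (35.65624237060547, 65.61492919921875), 65.89659118652344)
```

View pics/z1.png

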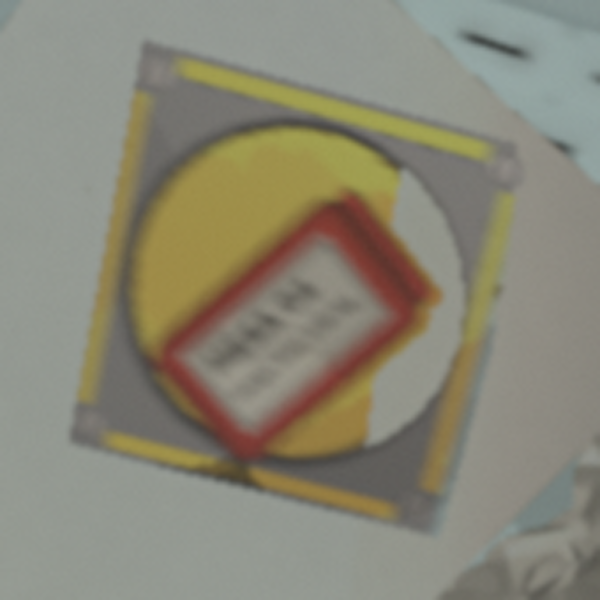

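Run:
```python
from h import *
import pickle;c=pickle.load(open("c1.pkl","rb"))
f=lambda p:(p[0]*170/600+160-.3,p[1]*170/600+30-.3)
for n,z,L in(("dock",.014,[(145,42),(520,145),(437,530),(72,440)]),("cap",.082,[(165,357),(243,455),(413,310),(330,212)])):
    P=np.array([ray("wrist",f(p),z,c)[:2] for p in L]);print(n,P.mean(0).round(4))
    for i in range(4):
        d=P[(i+1)%4]-P[i];print(np.linalg.norm(d).round(4),np.degrees(np.arctan2(d[1],d[0])).round(1))
print(ray("wrist",f((300,291)),.009,c))
```

```text
dock [ 0.5007 -0.2639]
0.1116 -79.0
0.1182 -166.0
0.1179 101.3
0.1186 10.9
cap [ 0.4986 -0.2692]
0.0317 -117.7
0.0579 -24.7
0.0314 66.4
0.0556 155.1
[ 0.50294195 -0.26457398  0.009     ]
```

move_arm:
  increments:
    - {"tx":0.006,"ty":0.01,"tz":-0.02,"twist":-0.12,"hand":0}
    - {"tx":0.012,"ty":0.02,"tz":-0.04,"twist":-0.24,"hand":0}
    - {"tx":0.018,"ty":0.03,"tz":-0.06,"twist":-0.36,"hand":0}
    - {"tx":0.024,"ty":0.04,"tz":-0.08,"twist":-0.48,"hand":0}
    - {"tx":0.03,"ty":0.05,"tz":-0.1,"twist":-0.6,"hand":0}

```text
time: 2.15
position: [0.4997, -0.2701, 0.1994]
tcp_rot: [180.0, -0.0, -9.4]
wrist_force: [0.3, -0.5, -0.3]
finger_gap: 0.0854
grip_force: 0.0
```

move_arm:
  increments:
    - {"tx":0,"ty":0,"tz":-0.02,"twist":-0.12,"hand":0}
    - {"tx":0,"ty":0,"tz":-0.04,"twist":-0.24,"hand":0}
    - {"tx":0,"ty":0,"tz":-0.04,"twist":-0.27,"hand":0}
    - {"tx":0,"ty":0,"tz":-0.04,"twist":-0.27,"hand":0}
    - {"tx":0,"ty":0,"tz":-0.04,"twist":-0.27,"hand":0}

```text
time: 2.57
position: [0.4997, -0.2705, 0.1606]
tcp_rot: [180.0, -0.0, -24.4]
wrist_force: [0.2, 0.3, 0.2]
finger_gap: 0.0857
grip_force: 0.0
```

Run:
```python
from h import *
s=manip.sense();print(s["time"],s["position"],s["tcp_rot"])
c=manip.calibration("wrist");im=cv2.cvtColor(snap("wrist","w2"),cv2.COLOR_RGB2BGR)
h=cv2.cvtColor(im,cv2.COLOR_BGR2HSV)
m=(((h[...,0]<8)|(h[...,0]>170))&(h[...,1]>120)&(h[...,2]>60)).astype(np.uint8)*255
n,l,st,_=cv2.connectedComponentsWithStats(m);i=1+st[1:,4].argmax();print(st[i])
ys,xs=np.where(l==i);Q=np.array([ray("wrist",(x,y),.082,c)[:2] for x,y in zip(xs,ys)])
print(cv2.minAreaRect((Q*1000).astype(np.float32)))
cx,cy=s["position"][:2]
a=np.radians(s["tcp_rot"][2]);B=[]
for u,v in((-.031,-.02),(.031,-.02),(.031,.02),(-.031,.02)):B.append([cx+u*np.cos(a)-v*np.sin(a),cy+u*np.sin(a)+v*np.cos(a),.082])
cv2.polylines(im,[proj("wrist",B,c).round().astype(np.int32)],True,(0,255,0),1);cv2.imwrite("pics/w2o.png",im)
```

```text
2.5667 [ 0.4997381  -0.27045532  0.16057353] [ 1.79991028e+02 -1.39424805e-02 -2.43729341e+01]
[ 244  158   67   85 2410]
((513.3723754882812, -278.10052490234375), (37.849727630615234, 50.16495895385742), 64.04755401611328)
```

View pics/w2o.png

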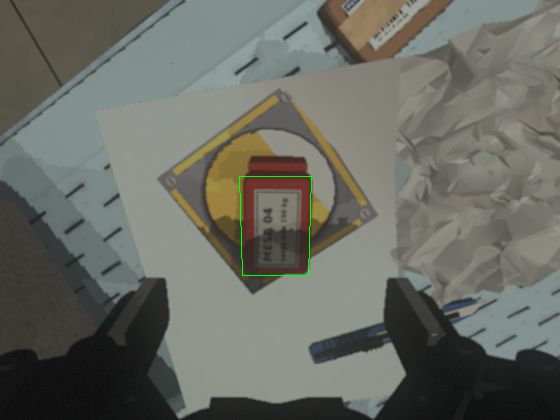

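The overlay at (240-312, 176-275) fits the cap's top to about a millimetre, so I'll descend and grip.

move_arm:
  increments:
    - {"tx":0,"ty":0,"tz":-0.02,"twist":0,"hand":0}
    - {"tx":0,"ty":0,"tz":-0.04,"twist":0,"hand":0}
    - {"tx":0,"ty":0,"tz":-0.06,"twist":0,"hand":0}
    - {"tx":0,"ty":0,"tz":-0.08,"twist":0,"hand":0}
    - {"tx":0,"ty":0,"tz":-0.089,"twist":0,"hand":0}

```text
time: 3.03
position: [0.4993, -0.2697, 0.0696]
tcp_rot: [-180.0, 0.1, -24.4]
wrist_force: [-0.5, 0.4, -0.9]
finger_gap: 0.0856
grip_force: 0.0
```

move_arm:
  increments:
    - {"tx":0,"ty":0,"tz":0,"twist":0,"hand":0.3}
    - {"tx":0,"ty":0,"tz":0,"twist":0,"hand":0.5}
    - {"tx":0,"ty":0,"tz":0,"twist":0,"hand":0.7}
    - {"tx":0,"ty":0,"tz":0,"twist":0,"hand":0.8}
    - {"tx":0,"ty":0,"tz":0,"twist":0,"hand":0.8}
  grip_force: 35

```text
time: 3.45
position: [0.5004, -0.2701, 0.073]
tcp_rot: [180.0, -0.1, -24.4]
wrist_force: [-0.8, -1.0, 7.6]
finger_gap: 0.0397
grip_force: 36.6
```

move_arm:
  increments:
    - {"tx":0,"ty":0,"tz":0,"twist":0,"hand":0.8}
    - {"tx":0,"ty":0,"tz":0,"twist":0,"hand":0.8}
    - {"tx":0,"ty":0,"tz":0,"twist":0,"hand":0.8}
    - {"tx":0,"ty":0,"tz":0,"twist":0,"hand":0.8}
    - {"tx":0,"ty":0,"tz":0,"twist":0,"hand":0.8}

```text
time: 3.87
position: [0.5005, -0.2701, 0.073]
tcp_rot: [180.0, -0.1, -24.4]
wrist_force: [-1.5, -1.0, 7.4]
finger_gap: 0.0395
grip_force: 36.6
```

Run:
```python
from h import *
import pickle;c=pickle.load(open("c1.pkl","rb"))
for p in((130,170),(120,200),(172,222),(285,278),(165,310),(340,130),(250,220)):print(p,ray("wrist",p,0,c).round(3))
for p in((259,158),(360,193),(318,276),(225,225)):print("box",ray("scene",p,.19).round(3))
for p in((244,169),(351,187),(322,273),(234,246)):print("box side",ray("side",p,.19).round(3))
# tape/stamp dock: corners in scene & crop
a=cv2.imread("pics/scene0.png")[235:325,335:475];b=cv2.imread("pics/side0.png")[205:305,335:455]
cv2.imwrite("pics/z2.png",np.hstack([cv2.resize(a,None,fx=3.6,fy=3.6,interpolation=2)[:320],cv2.resize(b[:,:80],None,fx=3.6,fy=3.6,interpolation=2)[:320]]))
```

```text
(130, 170) [ 0.386 -0.171  0.   ]
(120, 200) [ 0.346 -0.172  0.   ]
(172, 222) [ 0.346 -0.237  0.   ]
(285, 278) [ 0.337 -0.394  0.   ]
(165, 310) [ 0.226 -0.272  0.   ]
(340, 130) [ 0.53  -0.368  0.   ]
(250, 220) [ 0.389 -0.321  0.   ]
box [ 0.407 -0.115  0.19 ]
box [0.342 0.168 0.19 ]
box [0.606 0.214 0.19 ]
box [ 0.629 -0.046  0.19 ]
box side [ 0.431 -0.144  0.19 ]
box side [0.329 0.16  0.19 ]
box side [0.603 0.206 0.19 ]
box side [ 0.654 -0.035  0.19 ]
```

move_arm:
  increments:
    - {"tx":0,"ty":0,"tz":0.01,"twist":0,"hand":0.8}
    - {"tx":0,"ty":0,"tz":0.03,"twist":0,"hand":0.8}
    - {"tx":-0.005,"ty":-0.015,"tz":0.05,"twist":0,"hand":0.8}
    - {"tx":-0.015,"ty":-0.045,"tz":0.05,"twist":0,"hand":0.8}
    - {"tx":-0.025,"ty":-0.075,"tz":0.05,"twist":0,"hand":0.8}

```text
time: 4.28
position: [0.4753, -0.3454, 0.124]
tcp_rot: [180.0, -0.2, -24.3]
wrist_force: [0.7, 0.2, -0.5]
finger_gap: 0.0394
grip_force: 35.8
```

move_arm:
  increments:
    - {"tx":-0.01,"ty":-0.03,"tz":0,"twist":0,"hand":0.8}
    - {"tx":-0.02,"ty":-0.06,"tz":-0.01,"twist":0,"hand":0.8}
    - {"tx":-0.025,"ty":-0.075,"tz":-0.025,"twist":0,"hand":0.8}
    - {"tx":-0.025,"ty":-0.075,"tz":-0.04,"twist":0,"hand":0.8}
    - {"tx":-0.025,"ty":-0.075,"tz":-0.047,"twist":0,"hand":0.8}

```text
time: 4.7
position: [0.4489, -0.4201, 0.0731]
tcp_rot: [-180.0, 0.1, -24.5]
wrist_force: [-0.3, 0.5, -1.8]
finger_gap: 0.0395
grip_force: 35.7
```

move_arm:
  increments:
    - {"tx":0,"ty":0,"tz":-0.002,"twist":0,"hand":0.8}
    - {"tx":0,"ty":0,"tz":-0.004,"twist":0,"hand":0.8}
    - {"tx":0,"ty":0,"tz":-0.005,"twist":0,"hand":0.8}
    - {"tx":0,"ty":0,"tz":-0.005,"twist":0,"hand":0.8}
    - {"tx":0,"ty":0,"tz":-0.005,"twist":0,"hand":0.8}

```text
time: 5.12
position: [0.4502, -0.4195, 0.0701]
tcp_rot: [180.0, -0.1, -24.4]
wrist_force: [1.5, 0.1, -1.3]
finger_gap: 0.0391
grip_force: 35.8
```

move_arm:
  increments:
    - {"tx":0,"ty":0,"tz":-0.001,"twist":0,"hand":0.8}
    - {"tx":0,"ty":0,"tz":-0.001,"twist":0,"hand":0.8}
    - {"tx":0,"ty":0,"tz":-0.002,"twist":0,"hand":0.8}
    - {"tx":0,"ty":0,"tz":-0.002,"twist":0,"hand":0.8}
    - {"tx":0,"ty":0,"tz":-0.002,"twist":0,"hand":0.8}

```text
time: 5.53
position: [0.4502, -0.4198, 0.0689]
tcp_rot: [180.0, -0.1, -24.4]
wrist_force: [-3.0, 4.9, 13.1]
finger_gap: 0.0395
grip_force: 36.8
```

move_arm:
  increments:
    - {"tx":0,"ty":0,"tz":0.001,"twist":0,"hand":0.5}
    - {"tx":0,"ty":0,"tz":0.001,"twist":0,"hand":0}
    - {"tx":0,"ty":0,"tz":0.001,"twist":0,"hand":0}
    - {"tx":0,"ty":0,"tz":0.001,"twist":0,"hand":0}
    - {"tx":0,"ty":0,"tz":0.001,"twist":0,"hand":0}

```text
time: 5.95
position: [0.4498, -0.4196, 0.0681]
tcp_rot: [-180.0, 0.0, -24.4]
wrist_force: [-0.6, -0.0, 0.1]
finger_gap: 0.0852
grip_force: 0.0
```

move_arm:
  increments:
    - {"tx":0,"ty":0,"tz":0.03,"twist":0,"hand":0}
    - {"tx":0,"ty":0,"tz":0.07,"twist":0,"hand":0}
    - {"tx":0,"ty":0,"tz":0.11,"twist":0,"hand":0}
    - {"tx":0,"ty":0.01,"tz":0.15,"twist":0,"hand":0}
    - {"tx":0,"ty":0.03,"tz":0.185,"twist":0,"hand":0}

```text
time: 6.37
position: [0.4495, -0.3903, 0.2557]
tcp_rot: [180.0, -0.0, -24.5]
wrist_force: [0.9, -0.3, -0.0]
finger_gap: 0.0853
grip_force: 0.0
```

move_arm:
  increments:
    - {"tx":0,"ty":0.04,"tz":0.01,"twist":0,"hand":0}
    - {"tx":0,"ty":0.08,"tz":0.02,"twist":0,"hand":0}
    - {"tx":0,"ty":0.12,"tz":0.03,"twist":0,"hand":0}
    - {"tx":0,"ty":0.16,"tz":0.03,"twist":0,"hand":0}
    - {"tx":0,"ty":0.2,"tz":0.03,"twist":0,"hand":0}

```text
time: 6.78
position: [0.4494, -0.188, 0.284]
tcp_rot: [-180.0, -0.1, -24.5]
wrist_force: [0.5, 0.7, -0.5]
finger_gap: 0.0851
grip_force: 0.0
```

move_arm:
  increments:
    - {"tx":0,"ty":0.04,"tz":0,"twist":0,"hand":0}
    - {"tx":0,"ty":0.08,"tz":0,"twist":0,"hand":0}
    - {"tx":0,"ty":0.12,"tz":0,"twist":0,"hand":0}
    - {"tx":0,"ty":0.16,"tz":0,"twist":0,"hand":0}
    - {"tx":0,"ty":0.2,"tz":0,"twist":0,"hand":0}

```text
time: 7.2
position: [0.4492, 0.0122, 0.2835]
tcp_rot: [-180.0, -0.0, -24.4]
wrist_force: [0.5, -0.6, -0.0]
finger_gap: 0.0854
grip_force: 0.0
```

move_arm:
  increments:
    - {"tx":0,"ty":0.04,"tz":0,"twist":0,"hand":0}
    - {"tx":0,"ty":0.08,"tz":0,"twist":0,"hand":0}
    - {"tx":0,"ty":0.12,"tz":0,"twist":0,"hand":0}
    - {"tx":0,"ty":0.16,"tz":0,"twist":0,"hand":0}
    - {"tx":0,"ty":0.2,"tz":0,"twist":0,"hand":0}

```text
time: 7.62
position: [0.4492, 0.2125, 0.2834]
tcp_rot: [-180.0, -0.0, -24.4]
wrist_force: [1.7, -1.0, 0.3]
finger_gap: 0.0854
grip_force: 0.0
```

move_arm:
  increments:
    - {"tx":0,"ty":0.04,"tz":0,"twist":0,"hand":0}
    - {"tx":0,"ty":0.08,"tz":-0.01,"twist":0,"hand":0}
    - {"tx":0,"ty":0.1,"tz":-0.02,"twist":0,"hand":0}
    - {"tx":0,"ty":0.12,"tz":-0.03,"twist":0,"hand":0}
    - {"tx":0,"ty":0.12,"tz":-0.03,"twist":0,"hand":0}

```text
time: 8.03
position: [0.4489, 0.3329, 0.2505]
tcp_rot: [179.9, 0.1, -24.3]
wrist_force: [0.7, -0.3, -0.9]
finger_gap: 0.0853
grip_force: 0.0
```

Run:
```python
from h import *
import pickle
s=manip.sense();print(s["time"],s["position"],s["tcp_rot"])
c=manip.calibration("wrist");snap("wrist","w3");pickle.dump(c,open("c3.pkl","wb"))
for q,z in(("tape",.063),("stamp_dock",.014)):
    for r in manip.recognise("wrist",q)[:3]: print(q,round(r["confidence"],2),np.round(r["point"]),ray("wrist",r["point"],z,c).round(3))
```

```text
8.0333 [0.44892344 0.33293562 0.25049811] [ 1.79858598e+02  1.27210981e-01 -2.42788873e+01]
tape 0.67 [275. 192.] [0.44  0.337 0.063]
stamp_dock 0.92 [273. 148.] [0.469 0.326 0.014]
stamp_dock 0.26 [518.  72.] [0.44  0.093 0.014]
```

View pics/w3.png

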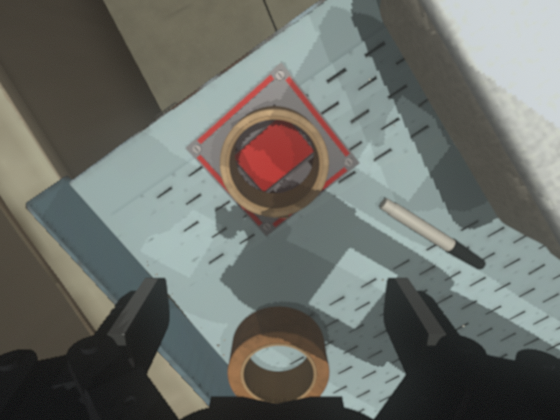

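The pale roll's top ring is centred near (275,161) on the red-edged dock, whose corners are at (283,66), (357,161), (268,233) and (188,149). The brown decoy is at (278,350).

Run:
```python
from h import *
import pickle;c=pickle.load(open("c3.pkl","rb"))
P=np.array([ray("wrist",p,.014,c)[:2] for p in[(283,66),(357,161),(268,233),(188,149)]]);print(P.mean(0).round(4))
for i in range(4):
    d=P[(i+1)%4]-P[i];print(np.linalg.norm(d).round(4),np.degrees(np.arctan2(d[1],d[0])).round(1))
im=cv2.imread("pics/w3.png")
ctr=(P[0]+P[2])/2
t=np.linspace(0,2*np.pi,60)
def draw(cx,cy,r,z,col):
    cv2.polylines(im,[(proj("wrist",np.c_[cx+r*np.cos(t),cy+r*np.sin(t),0*t+z],c)*8).round().astype(np.int32)],True,col,1,cv2.LINE_AA,3)
q=[ray("wrist",p,.0635,c)[:2] for p in((221,161),(329,161),(275,107),(275,216))];print(np.round(q,4))
x=((q[0]+q[1])/2+(q[2]+q[3])/2)/2;print(x)
draw(*x,.046,.0635,(0,255,0));draw(*x,.034,.0635,(0,255,0))
# pocket outline for dock yaw 
import sys
cx,cy=P.mean(0)
d=P[1]-P[0];d2=P[2]-P[3];e=d+d2;f=P[3]-P[0]+P[2]-P[1]
a=(np.arctan2(e[1],e[0])+np.arctan2(f[1],f[0]))/2-np.pi/4;print("yaw mod90",np.degrees(a))
for L,W,z,col in((.06,.06,.014,(255,255,0)),(.024,.033,.004,(255,0,0)),(.033,.024,.004,(255,0,255))):
    B=[[cx+u*np.cos(a)-v*np.sin(a),cy+u*np.sin(a)+v*np.cos(a),z] for u,v in((-L,-W),(L,-W),(L,W),(-L,W))]
    cv2.polylines(im,[(proj("wrist",B,c)*8).round().astype(np.int32)],True,col,1,cv2.LINE_AA,3)
cv2.imwrite("pics/w3o.png",cv2.resize(im[50:250,170:370],(600,600),interpolation=cv2.INTER_CUBIC))
```

```text
[0.4614 0.3281]
0.1134 -164.4
0.1155 106.5
0.1162 16.9
0.1182 -74.9
[[0.4835 0.3669]
 [0.446  0.2841]
 [0.5048 0.3073]
 [0.42   0.3458]]
[0.46359015 0.32601592]
yaw mod90 -73.96586021241532
```

View pics/w3o.png

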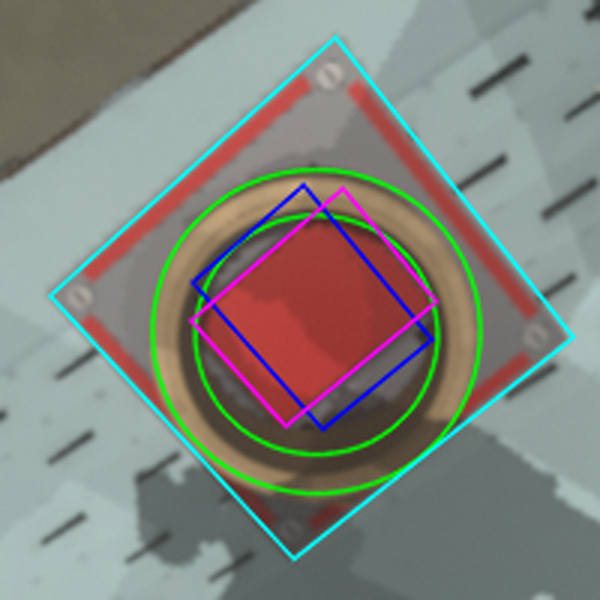

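The overlay confirms the fit: roll centre (0.4635, 0.326), pocket yaw about 16° (long axis 106°). The current tool yaw suits gripping the roll's far wall, so I'll descend there.

move_arm:
  increments:
    - {"tx":0.01,"ty":0.01,"tz":-0.03,"twist":0,"hand":0}
    - {"tx":0.02,"ty":0.02,"tz":-0.06,"twist":0,"hand":0}
    - {"tx":0.03,"ty":0.032,"tz":-0.09,"twist":0,"hand":0}
    - {"tx":0.03,"ty":0.032,"tz":-0.12,"twist":0,"hand":0}
    - {"tx":0.03,"ty":0.032,"tz":-0.14,"twist":0,"hand":0}

```text
time: 8.6
position: [0.48, 0.3613, 0.111]
tcp_rot: [179.9, 0.0, -24.5]
wrist_force: [-0.6, -0.7, 0.0]
finger_gap: 0.0858
grip_force: 0.0
```

move_arm:
  increments:
    - {"tx":0,"ty":0,"tz":-0.02,"twist":0,"hand":0}
    - {"tx":0,"ty":0,"tz":-0.04,"twist":0,"hand":0}
    - {"tx":0,"ty":0,"tz":-0.055,"twist":0,"hand":0}
    - {"tx":0,"ty":0,"tz":-0.06,"twist":0,"hand":0}
    - {"tx":0,"ty":0,"tz":-0.06,"twist":0,"hand":0.2}

```text
time: 9.02
position: [0.4799, 0.3614, 0.0529]
tcp_rot: [179.9, 0.0, -24.5]
wrist_force: [-0.1, -0.1, -0.5]
finger_gap: 0.0755
grip_force: 0.0
```

move_arm:
  increments:
    - {"tx":0,"ty":0,"tz":0,"twist":0,"hand":0.4}
    - {"tx":0,"ty":0,"tz":0,"twist":0,"hand":0.6}
    - {"tx":0,"ty":0,"tz":0,"twist":0,"hand":0.8}
    - {"tx":0,"ty":0,"tz":0,"twist":0,"hand":1}
    - {"tx":0,"ty":0,"tz":0,"twist":0,"hand":1}
  grip_force: 45

```text
time: 9.43
position: [0.4801, 0.3626, 0.054]
tcp_rot: [-179.9, -0.0, -24.4]
wrist_force: [2.3, 2.6, 2.4]
finger_gap: 0.0124
grip_force: 1.4
```

move_arm:
  increments:
    - {"tx":0,"ty":0,"tz":0,"twist":0,"hand":1}
    - {"tx":0,"ty":0,"tz":0,"twist":0,"hand":1}
    - {"tx":0,"ty":0,"tz":0,"twist":0,"hand":1}
    - {"tx":0,"ty":0,"tz":0,"twist":0,"hand":1}
    - {"tx":0,"ty":0,"tz":0,"twist":0,"hand":1}

```text
time: 9.85
position: [0.48, 0.3626, 0.0539]
tcp_rot: [-180.0, -0.0, -24.4]
wrist_force: [-0.2, 2.3, 6.3]
finger_gap: 0.0059
grip_force: 45.0
```

Gap of 6 mm is less than the 12 mm wall, so I'll lift slightly and look.

move_arm:
  increments:
    - {"tx":0,"ty":0,"tz":0.005,"twist":0,"hand":1}
    - {"tx":0,"ty":0,"tz":0.01,"twist":0,"hand":1}
    - {"tx":0,"ty":0,"tz":0.015,"twist":0,"hand":1}
    - {"tx":0,"ty":0,"tz":0.02,"twist":0,"hand":1}
    - {"tx":0,"ty":0,"tz":0.02,"twist":0,"hand":1}

```text
time: 10.27
position: [0.4802, 0.3626, 0.0746]
tcp_rot: [-179.9, -0.0, -24.4]
wrist_force: [0.4, -1.1, -2.0]
finger_gap: 0.006
grip_force: 44.1
```

Run:
```python
from h import *
s=manip.sense();print(s["position"],s["wrist_force"],s["ft_torque"],s["finger_gap"],s["grip_force"])
w=snap("wrist","w4");sc=snap("side","s4")
a=cv2.imread("pics/w4.png");b=cv2.resize(cv2.imread("pics/s4.png")[200:320,320:460],(490,420),interpolation=2)
cv2.imwrite("pics/m4.png",cv2.resize(np.hstack([a,b]),(800,320)))
```

```text
[0.48017481 0.36261515 0.07461358] [ 0.42310514 -1.1347303  -2.00198786] [ 0.08933953 -0.04148895 -0.01452134] 0.005970637707150436 44.133401273866184
```

View pics/m4.png

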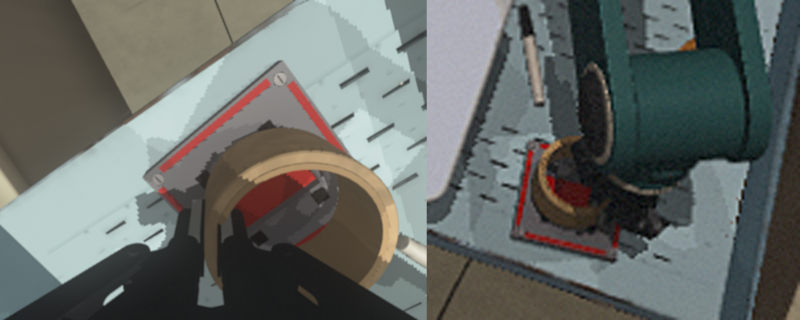

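The roll is held and lifted off the pads; I'll check its tilt and centre with an overlay.

Run:
```python
from h import *
c=manip.calibration("wrist");im=cv2.imread("pics/w4.png")
t=np.linspace(0,2*np.pi,90)
for r,z,col in((.046,.0845,(0,255,0)),(.034,.0845,(0,255,0)),(.046,.0365,(255,0,255))):
    cv2.polylines(im,[(proj("wrist",np.c_[.4635+r*np.cos(t),.326+r*np.sin(t),0*t+z],c)*8).round().astype(np.int32)],True,col,1,cv2.LINE_AA,3)
cv2.imwrite("pics/w4o.png",im[130:420,180:560])
```

```text
(no output)
```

View pics/w4o.png

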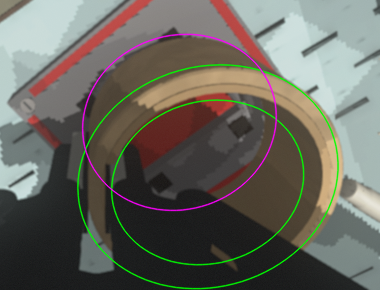

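The roll sits level, within about 2 mm of the green prediction. I'll refine the centre numerically from the rim's colour (no more picture views).

```bash
cat > ring.py <<'E'
from h import *
from scipy.optimize import differential_evolution
def fit(img,c,x0,z0,roi=None,verbose=1):
    h=cv2.cvtColor(img,cv2.COLOR_BGR2HSV)
    m=((h[...,0]>8)&(h[...,0]<25)&(h[...,1]>50)&(h[...,2]>115)).astype(np.float32)
    if verbose:print("mask",int(m.sum()))
    t=np.linspace(0,2*np.pi,120,endpoint=False)
    def samp(x,y,z,tx,ty,r):
        P=np.c_[x+r*np.cos(t),y+r*np.sin(t),z+r*(np.cos(t)*tx+np.sin(t)*ty)]
        q=proj("wrist",P,c).astype(np.float32)
        return cv2.remap(m,q[:,0].copy(),q[:,1].copy(),cv2.INTER_LINEAR).ravel()
    def cost(p):
        i=sum(samp(*p,r).mean() for r in(.036,.038,.040,.042,.044))
        o=sum(samp(*p,r).mean() for r in(.0325,.031,.0475,.049))
        return o-i
    b=[(x0[0]-.008,x0[0]+.008),(x0[1]-.008,x0[1]+.008),(z0-.006,z0+.006),(-.12,.12),(-.12,.12)]
    r=differential_evolution(cost,b,seed=0,maxiter=60,popsize=10)
    return r.x,r.fun
E
python3 - <<'E'
from ring import *
im=cv2.imread("pics/w4.png");h=cv2.cvtColor(im,cv2.COLOR_BGR2HSV)
print(h[130+120,180+330],h[130+85,180+200],h[130+200,180+310])
print(fit(im,manip.calibration("wrist"),(.4629,.3243),.0845))
E
```

```text
[ 26  27 153] [ 18  90 167] [18 87 85]
mask 7529
(array([ 0.45915534,  0.32057862,  0.07891511, -0.08199346,  0.00915407]), np.float64(-2.0851399898529053))
```

Run:
```python
import ring
from ring import *
im=cv2.imread("pics/w4.png");c=manip.calibration("wrist")
h=cv2.cvtColor(im,cv2.COLOR_BGR2HSV);v=((h[...,0]>8)&(h[...,0]<25)&(h[...,1]>50)&(h[...,2]>115)).astype(np.uint8)
# outer rim points: farthest tan-bright pixels along rays from the predicted centre, in plane z
for z in(.0825,.0845,.0865):
    cx,cy=.4629,.3243;pts=[]
    for a in np.radians(np.arange(0,360,3)):
        rr=np.arange(.030,.056,.0004)
        q=proj("wrist",np.c_[cx+rr*np.cos(a),cy+rr*np.sin(a),0*rr+z],c).round().astype(int)
        ok=(q[:,0]>=0)&(q[:,0]<560)&(q[:,1]>=0)&(q[:,1]<420)
        k=np.array([v[y,x] if o else 0 for (x,y),o in zip(q,ok)])
        i=np.where(k)[0]
        if len(i)>15: pts.append((np.degrees(a),rr[i[0]],rr[i[-1]]))
    pts=np.array(pts);print(z,len(pts));print((pts[::3]*[1,1000,1000]).round(1).tolist())
```

```text
0.0825 55
[[0.0, 35.2, 43.6], [9.0, 35.6, 43.6], [213.0, 42.4, 48.4], [222.0, 42.0, 48.4], [231.0, 41.6, 48.4], [240.0, 40.4, 47.6], [249.0, 40.4, 47.2], [258.0, 40.0, 46.8], [267.0, 39.2, 46.4], [276.0, 38.8, 46.0], [285.0, 38.0, 45.6], [294.0, 37.6, 45.2], [303.0, 37.2, 44.8], [312.0, 36.8, 44.8], [321.0, 36.4, 47.2], [330.0, 36.0, 44.4], [339.0, 36.0, 44.4], [348.0, 35.6, 44.0], [357.0, 35.2, 43.6]]
0.0845 51
[[0.0, 36.0, 44.4], [9.0, 36.8, 44.8], [225.0, 40.4, 46.4], [234.0, 39.6, 46.4], [243.0, 39.2, 46.0], [252.0, 38.8, 46.0], [261.0, 38.4, 45.6], [270.0, 38.4, 45.6], [279.0, 38.0, 45.2], [288.0, 37.6, 45.2], [297.0, 37.6, 45.2], [306.0, 37.2, 45.2], [315.0, 37.2, 45.2], [324.0, 36.8, 48.0], [333.0, 36.4, 44.8], [342.0, 36.4, 44.8], [351.0, 36.0, 44.8]]
0.0865 51
[[0.0, 36.8, 44.8], [9.0, 37.6, 45.2], [222.0, 38.4, 44.4], [234.0, 38.4, 44.8], [243.0, 37.6, 44.0], [252.0, 37.6, 44.8], [261.0, 37.6, 44.4], [270.0, 37.6, 44.4], [279.0, 37.6, 44.8], [288.0, 37.6, 44.8], [297.0, 37.6, 44.8], [306.0, 37.6, 45.2], [315.0, 37.2, 45.6], [324.0, 37.2, 45.6], [333.0, 37.2, 45.6], [342.0, 37.2, 45.6], [351.0, 36.8, 45.6]]
```

move_arm:
  increments:
    - {"tx":0,"ty":0,"tz":0.03,"twist":0,"hand":1}
    - {"tx":0,"ty":0,"tz":0.07,"twist":0,"hand":1}
    - {"tx":0,"ty":0,"tz":0.11,"twist":0,"hand":1}
    - {"tx":0,"ty":0,"tz":0.15,"twist":0,"hand":1}
    - {"tx":0,"ty":0,"tz":0.19,"twist":0,"hand":1}

```text
time: 10.78
position: [0.4794, 0.3621, 0.2649]
tcp_rot: [180.0, 0.0, -24.4]
wrist_force: [1.2, 0.2, -2.3]
finger_gap: 0.0061
grip_force: 44.4
```

move_arm:
  increments:
    - {"tx":0,"ty":-0.01,"tz":0.03,"twist":0.1,"hand":1}
    - {"tx":-0.005,"ty":-0.045,"tz":0.037,"twist":0.2,"hand":1}
    - {"tx":-0.01,"ty":-0.08,"tz":0.037,"twist":0.3,"hand":1}
    - {"tx":-0.016,"ty":-0.115,"tz":0.037,"twist":0.4,"hand":1}
    - {"tx":-0.016,"ty":-0.15,"tz":0.037,"twist":0.5,"hand":1}

```text
time: 11.2
position: [0.4628, 0.2111, 0.3002]
tcp_rot: [-180.0, 0.0, 4.6]
wrist_force: [0.5, 0.3, -2.0]
finger_gap: 0.006
grip_force: 44.6
```

move_arm:
  increments:
    - {"tx":0,"ty":-0.036,"tz":0,"twist":0.11,"hand":1}
    - {"tx":0,"ty":-0.072,"tz":0,"twist":0.22,"hand":1}
    - {"tx":0,"ty":-0.108,"tz":0,"twist":0.33,"hand":1}
    - {"tx":0,"ty":-0.144,"tz":0,"twist":0.44,"hand":1}
    - {"tx":0,"ty":-0.18,"tz":0,"twist":0.55,"hand":1}

```text
time: 11.62
position: [0.4633, 0.032, 0.3001]
tcp_rot: [-180.0, 0.0, 35.8]
wrist_force: [0.9, 0.5, -2.4]
finger_gap: 0.0059
grip_force: 44.6
```

move_arm:
  increments:
    - {"tx":0,"ty":-0.036,"tz":0,"twist":0.11,"hand":1}
    - {"tx":0,"ty":-0.072,"tz":0,"twist":0.22,"hand":1}
    - {"tx":0,"ty":-0.108,"tz":0,"twist":0.33,"hand":1}
    - {"tx":0,"ty":-0.144,"tz":0,"twist":0.44,"hand":1}
    - {"tx":0,"ty":-0.18,"tz":0,"twist":0.521,"hand":1}

```text
time: 12.03
position: [0.4633, -0.1479, 0.3002]
tcp_rot: [-180.0, -0.0, 65.7]
wrist_force: [0.8, 0.4, -2.3]
finger_gap: 0.0061
grip_force: 44.6
```

move_arm:
  increments:
    - {"tx":0,"ty":-0.036,"tz":0,"twist":0,"hand":1}
    - {"tx":0,"ty":-0.072,"tz":0,"twist":0,"hand":1}
    - {"tx":0,"ty":-0.099,"tz":0,"twist":0,"hand":1}
    - {"tx":0,"ty":-0.099,"tz":-0.03,"twist":0,"hand":1}
    - {"tx":0,"ty":-0.099,"tz":-0.06,"twist":0,"hand":1}

```text
time: 12.45
position: [0.4639, -0.2471, 0.2402]
tcp_rot: [179.9, 0.0, 65.2]
wrist_force: [0.4, -0.2, -3.0]
finger_gap: 0.0057
grip_force: 45.3
```

Run:
```python
from h import *
import pickle
s=manip.sense();print(s["time"],s["position"],s["tcp_rot"],s["finger_gap"],s["joint_pos"].round(1))
c=manip.calibration("wrist");snap("wrist","w5");pickle.dump(c,open("c5.pkl","wb"))
# transform of camera in tool, to recover w2 calibration
def T(c):
    M=np.eye(4);M[:3,:3]=cv2.Rodrigues(np.array(c["rvec"],float))[0];M[:3,3]=np.array(c["tvec"]).ravel();return M
from scipy.spatial.transform import Rotation as Ro
def tool(p,r):
    M=np.eye(4);M[:3,:3]=Ro.from_euler("xyz",r,degrees=True).as_matrix();M[:3,3]=p;return M
X=T(c)@tool(s["position"],s["tcp_rot"])
M=X@np.linalg.inv(tool([.4997381,-.27045532,.16057353],[179.991,-.0139,-24.373]))
c2=dict(c);c2["rvec"]=cv2.Rodrigues(M[:3,:3])[0];c2["tvec"]=M[:3,3]
# dock corners seen in w2 picture
P=np.array([ray("wrist",p,.014,c2)[:2] for p in[(285,89),(378,214),(253,294),(157,179)]]);print(P.mean(0).round(4))
for i in range(4):
    d=P[(i+1)%4]-P[i];print(np.linalg.norm(d).round(4),np.degrees(np.arctan2(d[1],d[0])).round(1))
print("pocket",((ray("wrist",(205,195),.014,c2)+ray("wrist",(336,195),.014,c2))/2).round(4), ray("wrist",(270,128),.014,c2).round(4))
print("w5 corners expected",proj("wrist",np.c_[P,[.014]*4],c).round())
```

```text
12.45 [ 0.46387666 -0.24713823  0.24020332] [1.79897818e+02 1.63640623e-02 6.52232517e+01] 0.0057369656429076404 [-30.8 -12.1 101.6  -0.   90.4  -6. ]
[ 0.4997 -0.2633]
0.1164 -166.2
0.1197 101.3
0.1197 11.1
0.1143 -80.5
pocket [ 0.5016 -0.266   0.014 ] [ 0.5469 -0.2864  0.014 ]
w5 corners expected [[399. 183.]
 [303. 251.]
 [231. 158.]
 [337.  79.]]
```

move_arm:
  increments:
    - {"tx":-0.001,"ty":0,"tz":-0.035,"twist":0,"hand":1}
    - {"tx":-0.001,"ty":0,"tz":-0.07,"twist":0,"hand":1}
    - {"tx":-0.001,"ty":0,"tz":-0.105,"twist":0,"hand":1}
    - {"tx":-0.001,"ty":0,"tz":-0.14,"twist":0,"hand":1}
    - {"tx":-0.001,"ty":0,"tz":-0.175,"twist":0,"hand":1}

```text
time: 12.92
position: [0.4628, -0.2451, 0.0644]
tcp_rot: [180.0, 0.0, 65.4]
wrist_force: [1.8, -0.1, -1.9]
finger_gap: 0.0059
grip_force: 45.2
```

move_arm:
  increments:
    - {"tx":0,"ty":0,"tz":-0.005,"twist":0,"hand":1}
    - {"tx":0,"ty":0,"tz":-0.01,"twist":0,"hand":1}
    - {"tx":0,"ty":0,"tz":-0.014,"twist":0,"hand":1}
    - {"tx":0,"ty":0,"tz":-0.018,"twist":0,"hand":1}
    - {"tx":0,"ty":0,"tz":-0.02,"twist":0,"hand":1}

```text
time: 13.33
position: [0.4636, -0.2457, 0.0467]
tcp_rot: [179.9, 0.0, 65.4]
wrist_force: [1.1, 0.2, -2.3]
finger_gap: 0.0058
grip_force: 45.3
```

Run:
```python
from h import *
s=manip.sense();print(s["time"],s["position"],s["tcp_rot"],s["finger_gap"],s["wrist_force"],s["ft_torque"])
```

```text
13.3333 [ 0.46361685 -0.24574225  0.04672749] [1.79877139e+02 1.30067375e-02 6.53698800e+01] 0.005772971476517858 [ 1.09732809  0.21610613 -2.3372325 ] [0.00747886 0.05919019 0.02419791]
```

Free at underside ≈ 8 mm, so it is already inside the pocket (plate top is 14 mm). Lowering to the floor.

move_arm:
  increments:
    - {"tx":0,"ty":0,"tz":-0.001,"twist":0,"hand":1}
    - {"tx":0,"ty":0,"tz":-0.002,"twist":0,"hand":1}
    - {"tx":0,"ty":0,"tz":-0.003,"twist":0,"hand":1}
    - {"tx":0,"ty":0,"tz":-0.004,"twist":0,"hand":1}
    - {"tx":0,"ty":0,"tz":-0.004,"twist":0,"hand":1}

```text
time: 13.75
position: [0.4631, -0.2455, 0.0425]
tcp_rot: [180.0, 0.0, 65.4]
wrist_force: [-6.3, 3.2, 10.4]
finger_gap: 0.0061
grip_force: 47.0
```

move_arm:
  increments:
    - {"tx":0,"ty":0,"tz":0.001,"twist":0,"hand":0.5}
    - {"tx":0,"ty":0,"tz":0.001,"twist":0,"hand":0.2}
    - {"tx":0,"ty":0,"tz":0.001,"twist":0,"hand":0}
    - {"tx":0,"ty":0,"tz":0.001,"twist":0,"hand":0}
    - {"tx":0,"ty":0,"tz":0.001,"twist":0,"hand":0}

```text
time: 14.17
position: [0.4629, -0.2453, 0.0423]
tcp_rot: [-180.0, -0.0, 65.4]
wrist_force: [-0.0, -0.0, -0.4]
finger_gap: 0.066
grip_force: 0.0
```

move_arm:
  increments:
    - {"tx":0,"ty":0,"tz":0.02,"twist":0,"hand":0}
    - {"tx":0,"ty":0,"tz":0.06,"twist":0,"hand":0}
    - {"tx":0,"ty":0,"tz":0.1,"twist":0,"hand":0}
    - {"tx":0,"ty":0,"tz":0.14,"twist":0.1,"hand":0}
    - {"tx":0,"ty":0,"tz":0.18,"twist":0.2,"hand":0}

```text
time: 14.58
position: [0.4625, -0.2451, 0.2242]
tcp_rot: [-180.0, -0.0, 77.1]
wrist_force: [2.0, 0.4, 0.1]
finger_gap: 0.0854
grip_force: 0.0
```

move_arm:
  increments:
    - {"tx":0,"ty":-0.03,"tz":0,"twist":0.12,"hand":0}
    - {"tx":-0.003,"ty":-0.06,"tz":0,"twist":0.24,"hand":0}
    - {"tx":-0.005,"ty":-0.08,"tz":0,"twist":0.36,"hand":0}
    - {"tx":-0.01,"ty":-0.1,"tz":0,"twist":0.48,"hand":0}
    - {"tx":-0.013,"ty":-0.12,"tz":0,"twist":0.6,"hand":0}

```text
time: 15.0
position: [0.4494, -0.3664, 0.2222]
tcp_rot: [-180.0, -0.0, 111.5]
wrist_force: [-0.5, 0.1, 0.7]
finger_gap: 0.0856
grip_force: 0.0
```

move_arm:
  increments:
    - {"tx":0,"ty":-0.02,"tz":0,"twist":0.12,"hand":0}
    - {"tx":0,"ty":-0.04,"tz":0,"twist":0.24,"hand":0}
    - {"tx":0,"ty":-0.053,"tz":0,"twist":0.36,"hand":0}
    - {"tx":0,"ty":-0.053,"tz":0,"twist":0.48,"hand":0}
    - {"tx":0,"ty":-0.053,"tz":0,"twist":0.6,"hand":0}

```text
time: 15.42
position: [0.4496, -0.4191, 0.2218]
tcp_rot: [180.0, -0.0, 145.9]
wrist_force: [0.3, 0.7, 0.3]
finger_gap: 0.0855
grip_force: 0.0
```

move_arm:
  increments:
    - {"tx":0,"ty":0,"tz":-0.01,"twist":0.12,"hand":0}
    - {"tx":0,"ty":0,"tz":-0.02,"twist":0.171,"hand":0}
    - {"tx":0,"ty":0,"tz":-0.03,"twist":0.171,"hand":0}
    - {"tx":0,"ty":0,"tz":-0.04,"twist":0.171,"hand":0}
    - {"tx":0,"ty":0,"tz":-0.04,"twist":0.171,"hand":0}

```text
time: 15.83
position: [0.4494, -0.4178, 0.1797]
tcp_rot: [179.9, -0.2, 155.3]
wrist_force: [-0.1, 0.5, 0.7]
finger_gap: 0.0852
grip_force: 0.0
```

```bash
cat > chk.py <<'E'
from h import *
def redrect(c,im,z,near,r=.08):
    h=cv2.cvtColor(im,cv2.COLOR_BGR2HSV)
    m=(((h[...,0]<8)|(h[...,0]>170))&(h[...,1]>110)&(h[...,2]>50)).astype(np.uint8)*255
    m=cv2.morphologyEx(m,cv2.MORPH_CLOSE,np.ones((25,25),np.uint8))
    n,l,st,ce=cv2.connectedComponentsWithStats(m)
    for i in range(1,n):
        if st[i,4]>300:
            k=cv2.findContours((l==i).astype(np.uint8),0,2)[0][0][:,0]
            Q=np.array([ray("wrist",p,z,c)[:2] for p in k.astype(float)])
            R=cv2.minAreaRect((Q*1000).astype(np.float32))
            if np.hypot(R[0][0]/1000-near[0],R[0][1]/1000-near[1])<r: print("red",st[i].tolist(),np.round(R[0],1),np.round(R[1],1),round(R[2],1))
E
python3 - <<'E'
from chk import *
s=manip.sense();print(s["time"],s["position"],s["tcp_rot"],s["joint_pos"].round(1))
c=manip.calibration("wrist");im=cv2.cvtColor(snap("wrist","w6"),cv2.COLOR_RGB2BGR)
redrect(c,im,.078,(.45,-.42))
print("cap expected px",proj("wrist",[[.45,-.42,.078]],c))
for q,z in(("stamp",.07),("tape",.04)):
  for cam in("wrist","scene","side"):
    if cam!="wrist" and q=="stamp":manip.grab_frame(cam)
    for r in manip.recognise(cam,q)[:3]: print(cam,q,round(r["confidence"],2),np.round(r["point"]),ray(cam,r["point"],z,c if cam=="wrist" else None).round(3))
E
```

```text
15.8333 [ 0.44938169 -0.41783274  0.17974291] [ 1.79939989e+02 -1.58559404e-01  1.55253964e+02] [ -45.3    0.7   95.4    0.    84.1 -110.6]
red [243, 158, 59, 102, 2625] [ 444.3 -419.2] [37.6 67.7] 65.2
cap expected px [[274.46107312 218.88456515]]
wrist stamp 0.9 [274. 207.] [ 0.445 -0.418  0.07 ]
scene stamp 0.98 [176. 152.] [ 0.463 -0.409  0.07 ]
scene stamp 0.97 [247. 133.] [ 0.266 -0.283  0.07 ]
scene stamp 0.35 [292. 215.] [0.437 0.022 0.07 ]
side stamp 0.74 [173. 162.] [ 0.463 -0.421  0.07 ]
side stamp 0.72 [236. 134.] [ 0.258 -0.297  0.07 ]
wrist tape 0.85 [516. 179.] [ 0.508 -0.253  0.04 ]
wrist tape 0.59 [470. 154.] [ 0.476 -0.278  0.04 ]
scene tape 0.61 [202. 186.] [ 0.501 -0.268  0.04 ]
side tape 0.68 [223. 158.] [ 0.351 -0.294  0.04 ]
side tape 0.64 [204. 189.] [ 0.487 -0.28   0.04 ]
```

Stamp is standing at (0.45,-0.42) as left; descend and grip.

move_arm:
  increments:
    - {"tx":0,"ty":0,"tz":-0.03,"twist":0,"hand":0}
    - {"tx":0,"ty":0,"tz":-0.06,"twist":0,"hand":0}
    - {"tx":0,"ty":0,"tz":-0.09,"twist":0,"hand":0}
    - {"tx":0,"ty":0,"tz":-0.114,"twist":0,"hand":0}
    - {"tx":0,"ty":0,"tz":-0.114,"twist":0,"hand":0}

```text
time: 16.7
position: [0.4483, -0.4167, 0.0632]
tcp_rot: [179.9, -0.4, 155.4]
wrist_force: [-1.1, 1.3, -1.0]
finger_gap: 0.0854
grip_force: 0.0
```

move_arm:
  increments:
    - {"tx":0,"ty":0,"tz":0,"twist":0,"hand":0.3}
    - {"tx":0,"ty":0,"tz":0,"twist":0,"hand":0.5}
    - {"tx":0,"ty":0,"tz":0,"twist":0,"hand":0.7}
    - {"tx":0,"ty":0,"tz":0,"twist":0,"hand":0.8}
    - {"tx":0,"ty":0,"tz":0,"twist":0,"hand":0.8}
  grip_force: 35

```text
time: 17.12
position: [0.4505, -0.4191, 0.0704]
tcp_rot: [-179.9, 0.2, 155.4]
wrist_force: [-1.0, -1.0, 7.3]
finger_gap: 0.0394
grip_force: 35.9
```

move_arm:
  increments:
    - {"tx":0,"ty":0,"tz":0,"twist":0,"hand":0.8}
    - {"tx":0,"ty":0,"tz":0,"twist":0,"hand":0.8}
    - {"tx":0,"ty":0,"tz":0,"twist":0,"hand":0.8}
    - {"tx":0,"ty":0,"tz":0,"twist":0,"hand":0.8}
    - {"tx":0,"ty":0,"tz":0,"twist":0,"hand":0.8}

```text
time: 17.53
position: [0.4505, -0.419, 0.0704]
tcp_rot: [-179.9, 0.2, 155.4]
wrist_force: [-0.7, -0.0, 7.2]
finger_gap: 0.0397
grip_force: 35.9
```

Run:
```python
from h import *
s=manip.sense();print(s["time"],s["position"],s["tcp_rot"],s["finger_gap"],s["wrist_force"])
```

```text
17.5333 [ 0.45049547 -0.41903782  0.07039152] [-1.79935179e+02  1.58538278e-01  1.55379880e+02] 0.03971198042404867 [-0.70295677 -0.01130775  7.2045368 ]
```

move_arm:
  increments:
    - {"tx":0,"ty":0,"tz":0.02,"twist":0,"hand":0.8}
    - {"tx":0,"ty":0,"tz":0.06,"twist":0,"hand":0.8}
    - {"tx":0,"ty":0,"tz":0.1,"twist":0,"hand":0.8}
    - {"tx":0,"ty":0,"tz":0.14,"twist":0,"hand":0.8}
    - {"tx":0,"ty":0,"tz":0.18,"twist":0,"hand":0.8}

```text
time: 17.95
position: [0.4496, -0.4181, 0.2513]
tcp_rot: [-180.0, 0.1, 155.4]
wrist_force: [0.2, -0.3, -0.8]
finger_gap: 0.0393
grip_force: 35.6
```

move_arm:
  increments:
    - {"tx":0,"ty":0.01,"tz":0.03,"twist":0,"hand":0.8}
    - {"tx":0,"ty":0.04,"tz":0.05,"twist":0,"hand":0.8}
    - {"tx":0,"ty":0.08,"tz":0.06,"twist":0,"hand":0.8}
    - {"tx":0,"ty":0.12,"tz":0.06,"twist":0,"hand":0.8}
    - {"tx":0,"ty":0.16,"tz":0.06,"twist":0,"hand":0.8}

```text
time: 18.37
position: [0.4495, -0.2569, 0.31]
tcp_rot: [-180.0, 0.1, 155.3]
wrist_force: [1.4, 0.3, -1.3]
finger_gap: 0.0394
grip_force: 35.7
```

move_arm:
  increments:
    - {"tx":0,"ty":0.038,"tz":0,"twist":-0.1,"hand":0.8}
    - {"tx":0,"ty":0.076,"tz":0,"twist":-0.2,"hand":0.8}
    - {"tx":0,"ty":0.114,"tz":0,"twist":-0.3,"hand":0.8}
    - {"tx":0,"ty":0.152,"tz":0,"twist":-0.4,"hand":0.8}
    - {"tx":0,"ty":0.19,"tz":0,"twist":-0.5,"hand":0.8}

```text
time: 18.78
position: [0.4492, -0.0666, 0.3094]
tcp_rot: [179.9, 0.1, 126.4]
wrist_force: [0.8, -0.6, -1.6]
finger_gap: 0.0397
grip_force: 35.6
```

move_arm:
  increments:
    - {"tx":0,"ty":0.038,"tz":0,"twist":-0.1,"hand":0.8}
    - {"tx":0,"ty":0.076,"tz":0,"twist":-0.2,"hand":0.8}
    - {"tx":0,"ty":0.114,"tz":0,"twist":-0.3,"hand":0.8}
    - {"tx":0,"ty":0.152,"tz":0,"twist":-0.362,"hand":0.8}
    - {"tx":0,"ty":0.19,"tz":0,"twist":-0.362,"hand":0.8}

```text
time: 19.2
position: [0.4492, 0.1235, 0.3095]
tcp_rot: [179.9, 0.0, 105.7]
wrist_force: [1.1, -0.5, -0.6]
finger_gap: 0.0397
grip_force: 35.6
```

move_arm:
  increments:
    - {"tx":0.002,"ty":0.038,"tz":0,"twist":0,"hand":0.8}
    - {"tx":0.004,"ty":0.076,"tz":0,"twist":0,"hand":0.8}
    - {"tx":0.008,"ty":0.114,"tz":0,"twist":0,"hand":0.8}
    - {"tx":0.01,"ty":0.13,"tz":0,"twist":0,"hand":0.8}
    - {"tx":0.01,"ty":0.13,"tz":0,"twist":0,"hand":0.8}

```text
time: 19.62
position: [0.4596, 0.2546, 0.3085]
tcp_rot: [180.0, -0.0, 106.2]
wrist_force: [0.3, -0.0, -1.7]
finger_gap: 0.0394
grip_force: 35.7
```

Run:
```python
from chk import *
import pickle
s=manip.sense();print(s["time"],s["position"],s["tcp_rot"],s["joint_pos"].round(1),s["finger_gap"])
c=manip.calibration("wrist");im=cv2.cvtColor(snap("wrist","w7"),cv2.COLOR_RGB2BGR);pickle.dump((c,s),open("c7.pkl","wb"))
h=cv2.cvtColor(im,cv2.COLOR_BGR2HSV)
m=(((h[...,0]<8)|(h[...,0]>170))&(h[...,1]>110)&(h[...,2]>50)).astype(np.uint8)
n,l,st,ce=cv2.connectedComponentsWithStats(m)
for i in range(1,n):
    if st[i,4]>60:
        k=cv2.findContours((l==i).astype(np.uint8),0,2)[0][0][:,0].astype(float)
        for z in(.004,.014):
            R=cv2.minAreaRect((np.array([ray("wrist",p,z,c)[:2] for p in k])*1000).astype(np.float32));print(st[i].tolist(),z,np.round(R[0],1),np.round(R[1],1),round(R[2],1))
a=np.radians(16);B=[[.4614+u*np.cos(a)-v*np.sin(a),.3281+u*np.sin(a)+v*np.cos(a),.004] for u,v in((-.024,-.033),(.024,-.033),(.024,.033),(-.024,.033))]
print(proj("wrist",B,c).round(1).tolist())
```

```text
19.6167 [0.45955421 0.25463985 0.30854772] [ 1.79994419e+02 -3.32940036e-02  1.06177571e+02] [ 26.2 -12.7  95.8   0.   96.8  10. ] 0.03944913296990478
[256, 35, 89, 5, 400] 0.004 [447.3 383.9] [92.7  3.9] 16.1
[256, 35, 89, 5, 400] 0.014 [447.  382.6] [90.6  3.8] 16.1
[245, 48, 5, 88, 321] 0.004 [407.8 313.7] [ 4.  91.5] 15.6
[245, 48, 5, 88, 321] 0.014 [408.4 314.1] [ 3.9 89.4] 15.6
[346, 49, 10, 88, 352] 0.004 [517.7 344.4] [ 4.4 91.7] 15.6
[346, 49, 10, 88, 352] 0.014 [515.8 344.1] [ 4.3 89.6] 15.6
[277, 62, 45, 63, 2708] 0.004 [462.6 328.6] [47.2 65.3] 16.2
[277, 62, 45, 63, 2708] 0.014 [462.  328.7] [46.1 63.8] 16.2
[257, 144, 82, 4, 318] 0.004 [478.3 274.1] [92.7  3.4] 16.1
[257, 144, 82, 4, 318] 0.014 [477.3 275.4] [90.5  3.3] 16.1
[225, 206, 109, 162, 5604] 0.004 [510.8  85. ] [139.4 233. ] 13.7
[225, 206, 109, 162, 5604] 0.014 [509.1  90.7] [136.2 227.6] 13.7
[305, 207, 18, 14, 194] 0.004 [521.  200.8] [20.7 16.6] 16.1
[305, 207, 18, 14, 194] 0.014 [519.1 203.8] [20.2 16.3] 16.1
[227, 355, 14, 24, 171] 0.004 [483.  -46.8] [17.3 39.7] 16.5
[227, 355, 14, 24, 171] 0.014 [481.9 -38. ] [16.9 38.8] 16.5
[[275.4, 124.4], [318.1, 124.5], [320.3, 61.9], [275.5, 61.8]]
```

move_arm:
  increments:
    - {"tx":0.001,"ty":0.03,"tz":0,"twist":0,"hand":0.8}
    - {"tx":0.002,"ty":0.06,"tz":-0.02,"twist":0,"hand":0.8}
    - {"tx":0.002,"ty":0.079,"tz":-0.05,"twist":0,"hand":0.8}
    - {"tx":0.002,"ty":0.079,"tz":-0.09,"twist":0,"hand":0.8}
    - {"tx":0.002,"ty":0.079,"tz":-0.13,"twist":0,"hand":0.8}

```text
time: 20.08
position: [0.462, 0.3307, 0.1781]
tcp_rot: [179.9, -0.0, 106.0]
wrist_force: [0.8, 0.3, -1.7]
finger_gap: 0.0397
grip_force: 35.7
```

move_arm:
  increments:
    - {"tx":0,"ty":0,"tz":-0.03,"twist":0,"hand":0.8}
    - {"tx":0,"ty":0,"tz":-0.06,"twist":0,"hand":0.8}
    - {"tx":0,"ty":0,"tz":-0.08,"twist":0,"hand":0.8}
    - {"tx":0,"ty":0,"tz":-0.084,"twist":0,"hand":0.8}
    - {"tx":0,"ty":0,"tz":-0.084,"twist":0,"hand":0.8}

```text
time: 20.5
position: [0.4618, 0.3297, 0.094]
tcp_rot: [-179.9, 0.0, 105.9]
wrist_force: [0.8, -1.2, -0.3]
finger_gap: 0.0397
grip_force: 35.7
```

Run:
```python
from h import *
s=manip.sense();print(s["time"],s["position"],s["tcp_rot"],s["joint_pos"].round(1),s["wrist_force"])
```

```text
20.5 [0.461813   0.32969343 0.09401099] [-1.79929940e+02  2.70724557e-02  1.05942975e+02] [ 33.   -1.7 106.   -0.   75.7  17. ] [ 0.83980794 -1.18679964 -0.34354909]
```

move_arm:
  increments:
    - {"tx":0,"ty":-0.001,"tz":-0.004,"twist":0,"hand":0.8}
    - {"tx":0,"ty":-0.001,"tz":-0.008,"twist":0,"hand":0.8}
    - {"tx":0,"ty":-0.001,"tz":-0.011,"twist":0,"hand":0.8}
    - {"tx":0,"ty":-0.001,"tz":-0.014,"twist":0,"hand":0.8}
    - {"tx":0,"ty":-0.001,"tz":-0.016,"twist":0,"hand":0.8}

```text
time: 20.92
position: [0.4619, 0.3297, 0.0784]
tcp_rot: [180.0, -0.0, 106.0]
wrist_force: [0.1, 0.7, -1.4]
finger_gap: 0.0393
grip_force: 35.7
```

move_arm:
  increments:
    - {"tx":0,"ty":0,"tz":-0.001,"twist":0,"hand":0.8}
    - {"tx":0,"ty":0,"tz":-0.002,"twist":0,"hand":0.8}
    - {"tx":0,"ty":0,"tz":-0.003,"twist":0,"hand":0.8}
    - {"tx":0,"ty":0,"tz":-0.004,"twist":0,"hand":0.8}
    - {"tx":0,"ty":0,"tz":-0.004,"twist":0,"hand":0.8}

```text
time: 21.33
position: [0.4619, 0.3298, 0.0745]
tcp_rot: [180.0, -0.0, 106.0]
wrist_force: [-0.7, -0.1, 1.1]
finger_gap: 0.0397
grip_force: 35.9
```

move_arm:
  increments:
    - {"tx":0,"ty":0,"tz":-0.001,"twist":0,"hand":0.8}
    - {"tx":0,"ty":0,"tz":-0.001,"twist":0,"hand":0.8}
    - {"tx":0,"ty":0,"tz":-0.001,"twist":0,"hand":0.6}
    - {"tx":0,"ty":0,"tz":-0.001,"twist":0,"hand":0}
    - {"tx":0,"ty":0,"tz":-0.001,"twist":0,"hand":0}

```text
time: 21.75
position: [0.462, 0.3297, 0.0734]
tcp_rot: [180.0, -0.0, 106.0]
wrist_force: [0.2, -0.4, 0.1]
finger_gap: 0.0626
grip_force: 0.0
```

move_arm:
  increments:
    - {"tx":0,"ty":0,"tz":0,"twist":0,"hand":0}
    - {"tx":0,"ty":0,"tz":0,"twist":0,"hand":0}
    - {"tx":0,"ty":0,"tz":0.01,"twist":0,"hand":0}
    - {"tx":0,"ty":0,"tz":0.03,"twist":0,"hand":0}
    - {"tx":0,"ty":0,"tz":0.06,"twist":0,"hand":0}

```text
time: 22.17
position: [0.461, 0.3291, 0.1323]
tcp_rot: [-179.8, 0.1, 106.0]
wrist_force: [0.6, 0.8, 0.2]
finger_gap: 0.0855
grip_force: 0.0
```

move_arm:
  increments:
    - {"tx":0,"ty":0,"tz":0.04,"twist":0,"hand":0}
    - {"tx":0,"ty":0,"tz":0.08,"twist":0,"hand":0}
    - {"tx":0,"ty":0,"tz":0.12,"twist":0,"hand":0}
    - {"tx":0,"ty":-0.02,"tz":0.15,"twist":0,"hand":0}
    - {"tx":0,"ty":-0.04,"tz":0.17,"twist":0,"hand":0}

```text
time: 22.58
position: [0.4618, 0.2897, 0.3078]
tcp_rot: [179.8, -0.0, 106.1]
wrist_force: [0.2, -0.2, -1.4]
finger_gap: 0.0853
grip_force: 0.0
```

Run:
```python
from chk import *
s=manip.sense();print(s["time"],s["position"])
c=manip.calibration("wrist");im=cv2.cvtColor(snap("wrist","w8"),cv2.COLOR_RGB2BGR)
redrect(c,im,.082,(.462,.329))
h=cv2.cvtColor(im,cv2.COLOR_BGR2HSV);print("expected top quad")
a=np.radians(16.1);B=[[.462+u*np.cos(a)-v*np.sin(a),.3292+u*np.sin(a)+v*np.cos(a),.082] for u,v in((-.02,-.031),(.02,-.031),(.02,.031),(-.02,.031))]
print(proj("wrist",B,c).round(1).tolist())
m=(((h[...,0]<8)|(h[...,0]>170))&(h[...,1]>110)&(h[...,2]>50)).astype(np.uint8)
n,l,st,ce=cv2.connectedComponentsWithStats(m)
print([x.tolist() for x in st[1:] if x[4]>60])
for cam in("scene","side"):
    manip.grab_frame(cam)
    for q,z in(("stamp",.06),("tape",.04)):
        for r in manip.recognise(cam,q)[:2]: print(cam,q,round(r["confidence"],2),ray(cam,r["point"],z).round(3))
```

```text
22.5833 [0.46176908 0.28965979 0.30782859]
red [244, 72, 86, 94, 2252] [456.5 338.6] [75.1 83.1] 15.3
red [333, 85, 8, 83, 315] [503.4 345.7] [ 3.5 74.3] 15.6
expected top quad
[[267.1, 165.2], [309.2, 165.1], [310.9, 97.2], [266.4, 97.3]]
[[232, 84, 6, 83, 234], [333, 85, 8, 83, 309], [264, 94, 44, 72, 1122]]
scene stamp 0.95 [0.461 0.333 0.06 ]
scene stamp 0.83 [ 0.254 -0.297  0.06 ]
scene tape 0.58 [ 0.496 -0.263  0.04 ]
side stamp 0.75 [0.455 0.33  0.06 ]
side stamp 0.75 [ 0.249 -0.309  0.06 ]
side tape 0.61 [ 0.489 -0.296  0.04 ]
```

Stamp cap lies where expected, so it is fully down and upright. For the roll's level, I'll check the earlier w6 frame numerically.

Run:
```python
from h import *
from scipy.spatial.transform import Rotation as Ro
import pickle
c,s=pickle.load(open("c7.pkl","rb"))
def tool(p,r):
    M=np.eye(4);M[:3,:3]=Ro.from_euler("xyz",r,degrees=True).as_matrix();M[:3,3]=p;return M
M=np.eye(4);M[:3,:3]=cv2.Rodrigues(np.array(c["rvec"],float))[0];M[:3,3]=np.array(c["tvec"]).ravel()
M=M@tool(s["position"],s["tcp_rot"])@np.linalg.inv(tool([.44938169,-.41783274,.17974291],[179.93999,-.158559,155.253964]))
c=dict(c);c["rvec"]=cv2.Rodrigues(M[:3,:3])[0];c["tvec"]=M[:3,3]
im=cv2.imread("pics/w6.png");h=cv2.cvtColor(im,cv2.COLOR_BGR2HSV);v=((h[...,0]>8)&(h[...,0]<21)&(h[...,1]>50)&(h[...,1]<150)&(h[...,2]>115))
cx,cy=.5014,-.2628;print(proj("wrist",[[cx,cy,.052]],c))
for z in(.052,.058):
    o=[]
    for a in range(0,360,10):
        t=np.radians(a);rr=np.arange(.026,.056,.0004)
        q=proj("wrist",np.c_[cx+rr*np.cos(t),cy+rr*np.sin(t),0*rr+z],c).round().astype(int)
        if (q[:,0]>=559).any() or (q<0).any(): continue
        i=np.where(v[q[:,1],q[:,0]])[0]
        if len(i)>10:o.append((a,round(rr[i[0]]*1e3,1),round(rr[i[-1]]*1e3,1)))
    print(z,o)
```

```text
[[510.80048528 179.07824444]]
0.052 [(0, np.float64(39.2), np.float64(44.8)), (10, np.float64(39.6), np.float64(44.8)), (20, np.float64(39.2), np.float64(44.8)), (140, np.float64(37.6), np.float64(44.8)), (150, np.float64(37.6), np.float64(55.2)), (160, np.float64(37.6), np.float64(44.4)), (170, np.float64(36.8), np.float64(44.4)), (180, np.float64(36.8), np.float64(44.4)), (190, np.float64(37.6), np.float64(45.2)), (200, np.float64(37.6), np.float64(45.2)), (210, np.float64(38.0), np.float64(45.2)), (220, np.float64(38.0), np.float64(46.0)), (230, np.float64(38.4), np.float64(46.0)), (240, np.float64(38.4), np.float64(45.6)), (250, np.float64(38.8), np.float64(46.8)), (260, np.float64(38.8), np.float64(46.4)), (270, np.float64(39.6), np.float64(46.4)), (280, np.float64(39.2), np.float64(46.8)), (290, np.float64(40.0), np.float64(46.8)), (300, np.float64(39.6), np.float64(47.2)), (310, np.float64(40.0), np.float64(46.8)), (320, np.float64(40.0), np.float64(46.4)), (330, np.float64(39.6), np.float64(46.4)), (340, np.float64(39.6), np.float64(46.4)), (350, np.float64(40.0), np.float64(
[... 343 characters left out ...]
at64(47.2)), (200, np.float64(40.8), np.float64(48.0)), (210, np.float64(40.8), np.float64(48.4)), (220, np.float64(41.6), np.float64(48.8)), (230, np.float64(41.6), np.float64(49.2)), (240, np.float64(42.0), np.float64(49.2)), (250, np.float64(42.0), np.float64(49.2)), (260, np.float64(40.4), np.float64(48.8)), (270, np.float64(41.6), np.float64(48.4)), (280, np.float64(40.8), np.float64(48.0)), (290, np.float64(40.4), np.float64(47.6)), (300, np.float64(39.6), np.float64(46.8)), (310, np.float64(39.2), np.float64(46.0)), (320, np.float64(38.4), np.float64(45.2)), (330, np.float64(37.2), np.float64(43.6)), (340, np.float64(37.2), np.float64(42.8)), (350, np.float64(36.0), np.float64(42.0))]
```

The roll's rim fits a level 46 mm circle at z = 52 mm, centred within about 1 mm, so it lies fully down. Handing in.

```bash
python3 -c "
from rig import manip
print(manip.job_done())"
```

```text
the job is handed in; nothing more can be done
None
```

The swap is done and handed in: the tape roll lies flat and fully down in the round pocket, and the stamp stands upright and fully down in the oblong pocket. The moves took about 23 s of the 72 s allowed.

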